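Pin the figurine arm into its inclined fork

ROBOT

A 6-joint arm with a two-finger parallel gripper is mounted at the origin on the work surface. World frame = base frame: x ahead of the robot, y to its left, z up, the work surface at z = 0. Lengths are in m, angles in rad, forces in N, time in s.
With the tool pointing down it reaches from about 0.3 to 0.875 m from the base axis. Payload 6.4 kg.
Tool frame: the origin (TCP) lies on the centre line of the jaws, within the pads' length; the fingertips stand tip_extent ahead of it and the grasp point (between the pads) lies 5 mm behind it (tip_extent is the distance from the TCP to the fingertips, in m); z points along the fingers, y is the line along which they close (so a half turn about z gives the same grasp; the last joint's range is limited). The gripper opens to 88 mm and grips with 3 to 60 N. Pads are 18 mm wide; open, the fingers measure 123 mm over their backs; the gripper's body (75 mm by 187 mm) begins 45 mm behind the grasp point.
Start: joints at [-1.492, 0.181, 1.607, -0, 1.354, -0.206], TCP at [0.162, -0.552, 0.253] pointing down, gripper open.
Joint ranges: [-2.99, 2.99], [-0.89, 2.07], [0.3, 2.58], [-1.14, 4.28], [0, 2.63], [-3.12, 3.12]. Speed limits (rad/s): [2.57, 2.57, 3.01, 3.14, 3.14, 3.14].

INTERFACE

Orientations are given as a 3x3 rotation matrix whose columns are the frame's x, y, z axes.
In Python, from cell import read_state, snapshot, calibration, job_done, tip_extent gives the robot as it stands.
- The arm moves only by the tool play_rows, never from a script. Its argument "targets" is a list of rows, each an object of numbers: "dx", "dy", "dz": the shift along the tool's x, y, z in mm; "roll": the turn about the tool's z in degrees. A call has 1 to 20 rows; each row shifts and turns the commanded pose from where the row before left it, along the tool's axes as they then stand; what a row does not reach is not made up. A row lasts 1/12 s, in which the tool goes at most 41.7 mm and 7.16 degrees, less where a joint would pass 70% of its speed; a pose out of reach is approached as far as the arm can. A call with a gripper value outside its range is refused whole. "fingers" is the opening, from -1 (shut) to 1 (fully open), set as the call begins (left out, the last holds). The fingers move at their own pace and stop on an object; "grip_force" is the grip in N (left out, the last holds). Time passes only in rows, so rows that do not move let the fingers close. It gives the time, the measured TCP pose, the force, the opening and the grip force at its end, in the units of the state.
- read_state(): the state, without advancing time (a new reading comes with each control period).
- snapshot(name): name is "scene" or "top" or "wrist"; returns the picture (384x512x3 uint8, blue, green, red); there is no depth.
- calibration(name): a dict with "camera_matrix" (3x3 intrinsics, pixels), "camera_from_world" (4x4, takes a point from world to camera coordinates); the wrist camera has in their place "mount" (4x4, takes a point from camera to tool coordinates, whose origin is the TCP and whose axes are the flange's). Camera axes: x right, y down, z forward; pixel columns grow to the right and rows downward; lengths in m; the calibration is good to about 2 mm. A picture is of the moment at which its call begins: read the wrist's pose just before it. calibration takes no time and is no camera call.
- job_done(): hands the job in; it is judged then, once.
The state is a dict: "t": time; "joint_pos": joint angles; "joint_velocities": joint speeds; "joint_efforts": joint torques, N m; "position": TCP position; "tcp_rot": TCP orientation; "ft_force": force on the tool from outside, world axes, zero at the start; "torque": the same for the moment, N m; "gripper_width": finger opening in m; "finger_force": force on a finger pad.
Only numpy, scipy, OpenCV 4.12 (cv2) and the standard library are available. Lean on these libraries where they do the work, as an engineer would, in place of code of your own. Each camera call takes 0.05 s, during which the arm holds its last target. There are 200 camera calls.

TASK

The arm that carries the lamb being painted is only resting loose in the inclined fork of its stand. Take the long headed pin out of the wooden rack and push it through the fork and the arm's lug until its head is fully home at the bottom of its recess, then let go. Press firmly but do not hammer, and leave the two short pins in the rack and the other things on the bench where they are.

Things in the scene. Friction and masses are not known exactly. Their poses are not given: they have to be found in the camera images.
- pin: Long steel headed pin, upright in one of the rack's three holes (any), head up. Shank 12 diameter, 52 long, the lowest 8 tapering to a 5 wide blunt nose. Head: disc 24 diameter, 11 thick. Origin: end of the nose; z runs along the pin to the head (head underside z=52, top z=63). In the rack the nose stands 6 above the table and the pin may lean 2 degrees.
- pin_head (a point): Centre of the underside of the long pin's head (52 above the nose on the pin's z).
- short_a: Short steel pin, same head and diameter, shank only 36, so its head stands 16 lower in the rack; origin at the nose. Too short for this fork; to be left.
- short_b: Second short steel pin, as short_a; to be left.
- rack: Fixed wooden rack block, 55 (x) by 200 (y) by 36 high, with three upright square holes, 13 wide and 30 deep, in a row along its y at y=-62, 0, 62. Origin: centre of its underside.
- bracket: Dark cross rail on the stand, with the aluminium fork clamped on it, leaning 35 degrees. z: the fork's hole axis, up and towards the robot; x: up the slope, away from the robot; y level, along the rail. Origin: centre of the ledge that stops the pin's head, if the fork were mid-rail. The fork is clamped up to 16 off along y, either way; this is not reported: look or feel.
- rim_mid (a point): Mid-rail point of the fork's upper face (50 by 50), z=9 of the bracket. There it has a round recess for the head, 29 wide and 9 deep, with the ledge at its bottom and a 14.5 hole in the ledge. A seated head stands only 2 proud of this rim, so gripping fingers meet the rim before the head is home; the last millimetres are pressed on the head's top.
- foot_mid (a point): Mid-rail point of the fork's underside, z=-34. Upper tine: ledge z=0 to -8; gap -8 to -26; lower tine -26 to -34, each with the 14.5 hole. A seated pin's nose stands out 18 below. A 12 thick web joins the tines at x=-31.
- lug_mid (a point): Mid-rail point of the upper face of the steel lug in the fork's gap, z=-10. Lug 14 thick, 36 wide, 14.5 hole. The arm slides stiffly (about 5 N) along x in the fork and has slipped 1.5 to 3.5 down the slope, so its hole is off line; the pin's tapered nose draws it into line when pushed firmly. Sideways it goes with the fork.
- disc_mid (a point): Mid-rail point of the top of the wooden disc (84 wide) on the arm, 165 up the slope from the holes; a white lamb, 50 high, is bolted on it. The bar from lug to disc is 26 wide.
- stand: The stand under the fork, fixed: dark steel base plate 210 (x, from -70 to +140) by 110 by 12. Origin on the table right below the bracket's origin, which is 125 up; same yaw.
- lamb_a: Bystander: small white lamb figurine, 75 long, 62 high; origin at the centre of its underside.
- lamb_b: Bystander: larger white lamb figurine, 85 long, 72 high; origin at the centre of its underside.
- paint_jar: Bystander: red paint jar with white cap, 48 diameter, 60 high; origin at the centre of its underside.
- cup: Bystander: closed white plastic paint pot, 66 diameter, 80 high, heavy and full; origin at the centre of its underside.
- paint_tin: Bystander: paint tin, 64 diameter, 75 high, heavy and full; origin at the centre of its underside.

How it is judged:
On the way, in this order (a step that is already met when the one before it is completed fails the run):
1. the long pin is lifted clear of the rack (height (world z) of pin above 0.045 m), for 0.2 s.
2. its nose is in the upper hole of the fork (x of pin in the frame of bracket between -0.005 and 0.005 m and y of pin in the frame of bracket between -0.02 and 0.02 m and z of pin in the frame of bracket between -0.06 and -0.005 m and angle between the z axis of pin and the z axis of bracket, either way round below 0.25 rad), for 0.1 s.
At the end, for the whole second after the job is handed in: The long pin is through the fork and the lug, in line with the holes (within 0.08 rad; within 3 mm along the bracket's x, and wherever on the rail, up to 20 mm either way, the fork is), its head within 2 mm of the ledge of the recess, released and at rest (x of pin_head in the frame of bracket between -0.003 and 0.003 m and y of pin_head in the frame of bracket between -0.02 and 0.02 m and z of pin_head in the frame of bracket between -0.002 and 0.002 m and angle between the z axis of pin and the z axis of bracket, either way round below 0.08 rad and linear speed of pin below 0.02 m/s); the robot touches nothing.
It fails at once if the pin is hammered against the fork or stand (over 150 N) (contact force between pin and stand above 150 N).
It fails at once if a short pin is moved out of its hole (distance of any of short_a, short_b from where it was at the start of the episode above 0.02 m).
It fails at once if a lamb figurine or the paint jar is knocked away (over 40 mm) or over (distance of any of lamb_a, lamb_b, paint_jar from where it was at the start of the episode above 0.04 m or angle between any of lamb_a, lamb_b, paint_jar's own z axis and vertical above 0.6 rad).
It also fails if it takes over 64 s, if anything falls off the work surface, if the arm or the gripper's body presses on something with over 40 N, if the wrist force passes 120 N, or if a joint passes its speed limit or range.

## Working session

There is one attempt and no reset: what is moved stays moved. The work goes in short steps, Python scripts to look and compute and a tool call to move; the robot and the scene stay as the last step left them, time stands still between calls to the robot, and variables do not carry over. Pictures are saved under pics/ and viewed, at most 10 in all, crops included, and the job is handed in when it is done.

Besides the shell and the picture viewer there is one more tool, called as a command line: name --argument value ..., lists and objects as JSON in quotes. play_rows: Moves the arm, as the interface text tells. Its arguments: {"type":"object","properties":{"targets":{"type":"array"},"fingers":{"type":"number"},"grip_force":{"type":"number"}},"required":["targets"]}

```bash
mkdir -p pics; python3 - <<'E'
from cell import *
import cv2,numpy as np
print(tip_extent() if callable(tip_extent) else tip_extent)
s=read_state();print(s['t'],s['position'],s['tcp_rot'],s['ft_force'],s['gripper_width'])
for n in("scene","top","wrist"):
    im=snapshot(n);cv2.imwrite(f'pics/{n}0.png',im);c=calibration(n)
    print(n,{k:np.round(v,4).tolist() for k,v in c.items()})
a=[cv2.imread(f'pics/{n}0.png') for n in("scene","top")]
E
```

```text
0.014
0.0 [ 0.1615217  -0.55131435  0.25182785] [[ 9.59709774e-01  2.80993106e-01 -1.55886901e-04]
 [ 2.80992953e-01 -9.59708298e-01  1.71540540e-03]
 [ 3.32411139e-04 -1.69009445e-03 -9.99998517e-01]] [-0.61171167  0.08458934 -0.84508139] 0.08825413240182942
scene {'camera_matrix': [[437.3064, 0.0, 259.6639], [0.0, 437.3064, 190.3589], [0.0, 0.0, 1.0]], 'camera_from_world': [[0.7661, 0.6426, -0.0096, -0.3893], [0.4, -0.4884, -0.7755, -0.0963], [-0.503, 0.5903, -0.6313, 1.6097], [0.0, 0.0, 0.0, 1.0]]}
top {'camera_matrix': [[367.9484, 0.0, 257.7113], [0.0, 367.9484, 192.2818], [0.0, 0.0, 1.0]], 'camera_from_world': [[-0.0206, -0.9998, 0.0039, -0.0122], [-0.9831, 0.0196, -0.1819, 0.5537], [0.1817, -0.0076, -0.9833, 1.2706], [0.0, 0.0, 0.0, 1.0]]}
wrist {'camera_matrix': [[266.9978, 0.0, 257.7994], [0.0, 266.9978, 189.9909], [0.0, 0.0, 1.0]], 'mount': [[-0.001, -0.9577, -0.2879, 0.074], [1.0, -0.0009, -0.0004, 0.0005], [0.0001, -0.2879, 0.9577, -0.1322], [0.0, 0.0, 0.0, 1.0]]}
```

View pics/scene0.png

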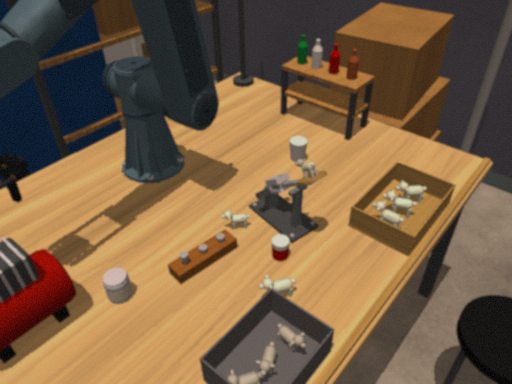

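View pics/top0.png

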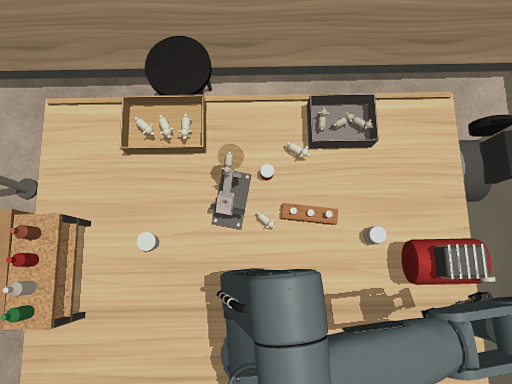

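The scene view shows the rack with three heads at about (184,258), (203,246), (221,237). The top view has them at (293,211), (311,213), (329,214), and the fork face at about (225,200). Next I'll get rough positions by casting rays across the two views.

```bash
cat > h.py <<'E'
from cell import *
import cv2,numpy as np
def cam(n,s=None):
    c=calibration(n);K=np.array(c['camera_matrix'])
    if n=='wrist':
        T=np.eye(4);T[:3,:3]=s['tcp_rot'];T[:3,3]=s['position'];M=T@np.array(c['mount'])
    else: M=np.linalg.inv(np.array(c['camera_from_world']))
    return K,M
def ray(C,uv):
    K,M=C;d=M[:3,:3]@np.linalg.solve(K,[uv[0],uv[1],1.]);return M[:3,3],d/np.linalg.norm(d)
def onz(C,uv,z):
    o,d=ray(C,uv);return o+d*(z-o[2])/d[2]
def tri(*L):
    A=np.zeros((3,3));b=np.zeros(3);R=[ray(C,uv) for C,uv in L]
    for o,d in R:
        P=np.eye(3)-np.outer(d,d);A+=P;b+=P@o
    x=np.linalg.solve(A,b);return x,max(np.linalg.norm((np.eye(3)-np.outer(d,d))@(x-o)) for o,d in R)
def proj(C,p):
    K,M=C;q=K@(np.linalg.inv(M)@np.append(p,1))[:3];return q[:2]/q[2]
E
python3 - <<'E'
from h import *
np.set_printoptions(precision=4,suppress=True)
T=cam('top');S=cam('scene')
for a,b in (((293,211),(221,237)),((311,213),(203,246)),((329,214),(184,258))): print(tri((T,a),(S,b)))
for uv in ((237,172),(250,176),(242,229),(213,225)): print('base',onz(T,uv,.012))
print('fork',onz(T,(225,203),.13))
a=cv2.imread('pics/top0.png')[130:240,190:350];b=cv2.imread('pics/scene0.png')[140:290,150:340]
a=cv2.resize(a,(800,550),interpolation=cv2.INTER_CUBIC);cv2.imwrite('pics/topc.png',a)
E
```

```text
(array([ 0.4849, -0.1466,  0.0461]), np.float64(0.0019034003949989944))
(array([ 0.4758, -0.209 ,  0.0536]), np.float64(0.00240304498351941))
(array([ 0.4701, -0.2731,  0.0554]), np.float64(0.001467415332371212))
base [0.639  0.0521 0.012 ]
base [0.6228 0.0038 0.012 ]
base [0.4261 0.0362 0.012 ]
base [0.4427 0.1414 0.012 ]
fork [0.5043 0.0876 0.13  ]
```

View pics/topc.png

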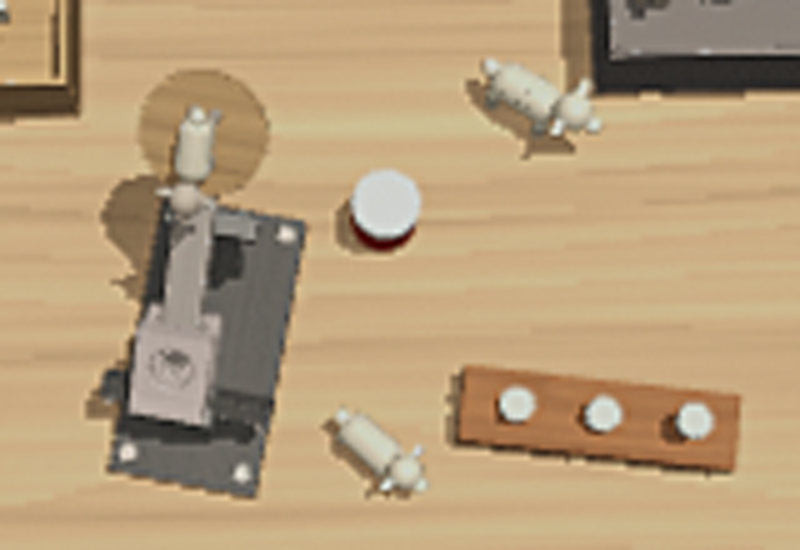

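The crop shows the fork with its recess at crop (172,367), the rack heads at (516,404), (602,413), (693,420), and lamb_a at (375,455) between the fork and the rack. Next I move the wrist camera over the rack.

play_rows --targets '[{"dx": 25, "dy": -15}, {"dx": 25, "dy": -15}, {"dx": 25, "dy": -15}, {"dx": 25, "dy": -15}, {"dx": 25, "dy": -15}, {"dx": 25, "dy": -15}, {"dx": 25, "dy": -15}, {"dx": 25, "dy": -15}, {"dx": 25, "dy": -15}, {"dx": 25, "dy": -15}, {"dx": 25, "dy": -15}, {"dx": 25, "dy": -15}, {"dx": 25, "dy": -15}, {"dx": 25, "dy": -15}, {"dx": 25, "dy": -15}, {"dx": 23}, {"roll": 5.8, "dz": 10}, {"roll": 5.8, "dz": 10}, {"roll": 5.8, "dz": 10}, {"roll": 5.8}]'

```text
schema error: expected keys dx, dy, dz, roll
```

```bash
python3 - <<'E'
from h import *
import pickle
np.set_printoptions(precision=4,suppress=True)
s=read_state();im=snapshot('wrist');cv2.imwrite('pics/w1.png',im);pickle.dump(s,open('w1.pkl','wb'))
print(s['t'],s['position'],s['tcp_rot'],s['joint_pos'],s['ft_force'])
C=cam('wrist',s)
for p in ([.4849,-.1466,.05],[.4758,-.209,.055],[.47,-.273,.055]): print(proj(C,np.array(p)))
E
```

```text
0.15 [ 0.1615 -0.5515  0.2521] [[ 0.9597  0.281  -0.0001]
 [ 0.281  -0.9597  0.0013]
 [ 0.0003 -0.0012 -1.    ]] [-1.4923  0.1813  1.6078  0.      1.3538 -0.2063] [0.0154 0.6002 0.0568]
[-104.3294 -333.7233]
[ -31.1707 -295.5576]
[  46.9203 -255.1791]
```

View pics/w1.png

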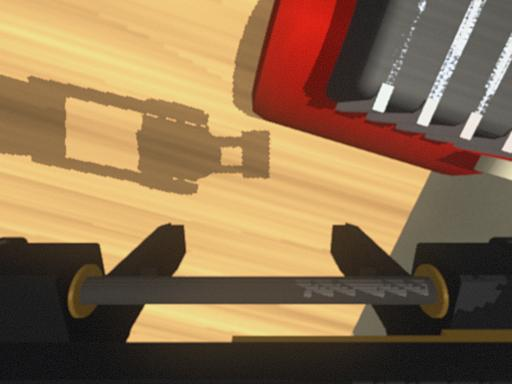

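The move was refused because rows need all four keys. The picture shows the open fingertips at about (175,228) and (340,228), with the red toaster ahead. I'll repeat the move.

play_rows --targets '[{"dx": 25, "dy": -15, "dz": 0, "roll": 0}, {"dx": 25, "dy": -15, "dz": 0, "roll": 0}, {"dx": 25, "dy": -15, "dz": 0, "roll": 0}, {"dx": 25, "dy": -15, "dz": 0, "roll": 0}, {"dx": 25, "dy": -15, "dz": 0, "roll": 0}, {"dx": 25, "dy": -15, "dz": 0, "roll": 0}, {"dx": 25, "dy": -15, "dz": 0, "roll": 0}, {"dx": 25, "dy": -15, "dz": 0, "roll": 0}, {"dx": 25, "dy": -15, "dz": 0, "roll": 0}, {"dx": 25, "dy": -15, "dz": 0, "roll": 0}, {"dx": 25, "dy": -15, "dz": 0, "roll": 0}, {"dx": 25, "dy": -15, "dz": 0, "roll": 0}, {"dx": 25, "dy": -15, "dz": 0, "roll": 0}, {"dx": 25, "dy": -15, "dz": 0, "roll": 0}, {"dx": 25, "dy": -15, "dz": 0, "roll": 0}, {"dx": 23, "dy": 0, "dz": 0, "roll": 0}, {"dx": 0, "dy": 0, "dz": 10, "roll": 5.8}, {"dx": 0, "dy": 0, "dz": 10, "roll": 5.8}, {"dx": 0, "dy": 0, "dz": 10, "roll": 5.8}, {"dx": 0, "dy": 0, "dz": 0, "roll": 5.8}]'

```text
t: 1.87
position: [0.4794, -0.223, 0.2203]
tcp_rot: [[0.992, -0.124, -0.003], [-0.124, -0.992, 0.002], [-0.003, -0.002, -1.0]]
ft_force: [-0.7, 0.4, -0.3]
gripper_width: 0.0882
finger_force: 0.0
```

```bash
python3 - <<'E'
from h import *
import pickle
np.set_printoptions(precision=4,suppress=True)
s=read_state();im=snapshot('wrist');cv2.imwrite('pics/w1.png',im);pickle.dump(s,open('w1.pkl','wb'))
print(s['t'],s['position'],s['tcp_rot'],s['joint_pos'],s['ft_force'])
C=cam('wrist',s)
for p in ([.4849,-.1466,.05],[.4758,-.209,.055],[.47,-.273,.055]): print(proj(C,np.array(p)))
E
```

```text
1.8667 [ 0.4794 -0.223   0.2203] [[ 0.9923 -0.1242 -0.0031]
 [-0.1242 -0.9923  0.0024]
 [-0.0034 -0.002  -1.    ]] [-0.66    0.1122  1.7529 -0.      1.2804  1.0353] [-0.7385  0.3605 -0.26  ]
[192.2923 179.1715]
[246.0251 181.3175]
[301.8678 179.4495]
```

View pics/w1.png

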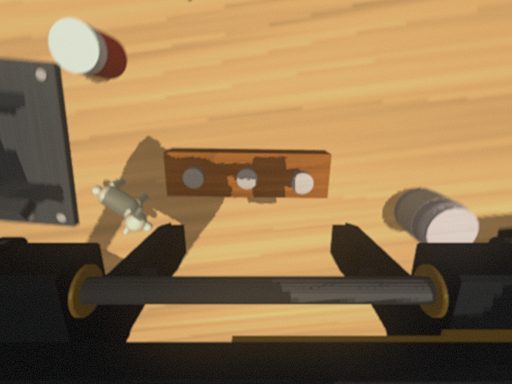

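The wrist view shows the rack with three heads at about (193,178), (247,180), (303,183). Next I measure the heads by mask in all the views.

```bash
cat >> h.py <<'E'
def heads(im,c0,r,smax=70,vmin=90):
    hsv=cv2.cvtColor(im,cv2.COLOR_BGR2HSV);m=((hsv[...,1]<smax)&(hsv[...,2]>vmin)).astype(np.uint8)
    out=[]
    for c in c0:
        w=np.zeros_like(m);cv2.circle(w,(int(c[0]),int(c[1])),r,1,-1)
        cs,_=cv2.findContours(m*w,cv2.RETR_EXTERNAL,cv2.CHAIN_APPROX_NONE)
        if not cs: out.append(None);continue
        k=max(cs,key=cv2.contourArea);M=cv2.moments(k);x,y,ww,hh=cv2.boundingRect(k)
        out.append((M['m10']/M['m00'],M['m01']/M['m00'],M['m00'],x,y,ww,hh))
    return out
E
python3 - <<'E'
from h import *
import pickle
np.set_printoptions(precision=4,suppress=True)
W=cam('wrist',pickle.load(open('w1.pkl','rb')))
w=heads(cv2.imread('pics/w1.png'),[(193,178),(247,180),(303,183)],16)
t=heads(cv2.imread('pics/top0.png'),[(293,211),(311,213),(329,214)],7)
s=heads(cv2.imread('pics/scene0.png'),[(221,237),(203,246),(184,258)],9)
for a,b,c in zip(w,t,s):
    print(np.array([a,b,c]));
    print(tri((W,a),(cam('top'),b)),tri((W,a),(cam('scene'),c)),tri((W,a),(cam('top'),b),(cam('scene'),c)))
E
```

```text
[[192.9116 177.5782 294.     183.     168.      21.      20.    ]
 [293.     210.2151  31.     290.     207.       7.       7.    ]
 [219.9062 236.8438  32.     217.     234.       7.       7.    ]]
(array([ 0.4863, -0.1476,  0.0491]), np.float64(0.00028084376233991994)) (array([ 0.4861, -0.1481,  0.0493]), np.float64(0.0007939946232105449)) (array([ 0.486 , -0.148 ,  0.0491]), np.float64(0.0008743443900997601))
[[246.4246 178.2883 299.5    237.     168.      20.      21.    ]
 [310.1042 212.2083  32.     307.     209.       8.       7.    ]
 [202.4459 247.5     37.     199.     244.       8.       8.    ]]
(array([ 0.4777, -0.2091,  0.0477]), np.float64(0.00039200715971339007)) (array([ 0.4778, -0.2098,  0.0499]), np.float64(0.000322369673642073)) (array([ 0.4775, -0.2092,  0.049 ]), np.float64(0.0006997321499182643))
[[301.9232 182.3705 340.5    291.     172.      22.      22.    ]
 [328.5124 213.8856  33.5    325.     211.       8.       7.    ]
 [183.4199 255.0649  38.5    180.     252.       8.       8.    ]]
(array([ 0.4687, -0.2715,  0.0624]), np.float64(0.00034229470723714524)) (array([ 0.4697, -0.2713,  0.0655]), np.float64(0.00011790475336444726)) (array([ 0.4689, -0.271 ,  0.0643]), np.float64(0.0006251729247514952))
```

The third pin at (0.469, -0.271) is the long one: its head centre is at z≈0.064, against 0.049 for the other two, which fits the 16 mm difference. Next I look at the fork, with the tool rolled half a turn so that the camera faces the slope.

play_rows --targets '[{"dx": -3.5, "dy": -28, "dz": -4.5, "roll": 0}, {"dx": -3.5, "dy": -28, "dz": -4.5, "roll": 0}, {"dx": -3.5, "dy": -28, "dz": -4.5, "roll": 0}, {"dx": -3.5, "dy": -28, "dz": -4.5, "roll": 0}, {"dx": -3.5, "dy": -28, "dz": -4.5, "roll": 0}, {"dx": -3.5, "dy": -28, "dz": -4.5, "roll": 0}, {"dx": -3.5, "dy": -28, "dz": -4.5, "roll": 0}, {"dx": -3.5, "dy": -28, "dz": -4.5, "roll": 0}, {"dx": -3.5, "dy": -28, "dz": -4.5, "roll": 0}, {"dx": -3.5, "dy": -28, "dz": -4.5, "roll": 0}, {"dx": -3.5, "dy": -28, "dz": -4.5, "roll": 0}, {"dx": 0, "dy": 0, "dz": 0, "roll": -7}, {"dx": 0, "dy": 0, "dz": 0, "roll": -7}, {"dx": 0, "dy": 0, "dz": 0, "roll": -7}, {"dx": 0, "dy": 0, "dz": 0, "roll": -7}, {"dx": 0, "dy": 0, "dz": 0, "roll": -7}, {"dx": 0, "dy": 0, "dz": 0, "roll": -7}, {"dx": 0, "dy": 0, "dz": 0, "roll": -7}, {"dx": 0, "dy": 0, "dz": 0, "roll": -7}, {"dx": 0, "dy": 0, "dz": 0, "roll": -7}]'

```text
t: 3.58
position: [0.479, 0.0863, 0.2724]
tcp_rot: [[0.55, 0.835, 0.0], [0.835, -0.55, 0.0], [0.0, 0.0, -1.0]]
ft_force: [1.0, -0.0, 0.9]
gripper_width: 0.0882
finger_force: 0.0
```

play_rows --targets '[{"dx": 0, "dy": 0, "dz": 0, "roll": -6.9}, {"dx": 0, "dy": 0, "dz": 0, "roll": -6.9}, {"dx": 0, "dy": 0, "dz": 0, "roll": -6.9}, {"dx": 0, "dy": 0, "dz": 0, "roll": -6.9}, {"dx": 0, "dy": 0, "dz": 0, "roll": -6.9}, {"dx": 0, "dy": 0, "dz": 0, "roll": -6.9}, {"dx": 0, "dy": 0, "dz": 0, "roll": -6.9}, {"dx": 0, "dy": 0, "dz": 0, "roll": -6.9}, {"dx": 0, "dy": 0, "dz": 0, "roll": -6.9}, {"dx": 0, "dy": 0, "dz": 0, "roll": -6.9}, {"dx": 0, "dy": 0, "dz": 0, "roll": -6.9}, {"dx": 0, "dy": 0, "dz": 0, "roll": -6.9}, {"dx": 0, "dy": 0, "dz": 0, "roll": -6.9}, {"dx": 0, "dy": 0, "dz": 0, "roll": -6.9}, {"dx": 0, "dy": 0, "dz": 0, "roll": -6.9}, {"dx": 0, "dy": 0, "dz": 0, "roll": -6.9}, {"dx": 0, "dy": 0, "dz": 0, "roll": -6.9}, {"dx": 0, "dy": 0, "dz": 0, "roll": 0}]'

```text
t: 5.08
position: [0.4791, 0.0862, 0.2725]
tcp_rot: [[-0.994, 0.108, 0.0], [0.108, 0.994, -0.0], [-0.0, -0.0, -1.0]]
ft_force: [0.2, 0.1, 0.4]
gripper_width: 0.0882
finger_force: 0.0
```

```bash
python3 - <<'E'
from h import *
import pickle
np.set_printoptions(precision=4,suppress=True)
s=read_state();im=snapshot('wrist');cv2.imwrite('pics/w2.png',im);pickle.dump(s,open('w2.pkl','wb'))
print(s['t'],s['position'],s['tcp_rot'],s['joint_pos'],s['ft_force'])
C=cam('wrist',s);print(proj(C,np.array([.504,.088,.13])))
E
```

```text
5.0833 [0.4791 0.0862 0.2725] [[-0.9941  0.1083  0.0004]
 [ 0.1083  0.9941 -0.0001]
 [-0.0004 -0.     -1.    ]] [-0.0663 -0.0384  1.7996 -0.0001  1.3799 -1.5285] [0.1538 0.1132 0.3987]
[262.4421 204.3776]
```

View pics/w2.png

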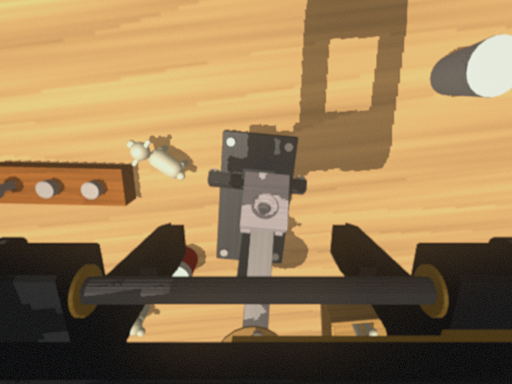

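The picture shows the fork's upper face with its recess at about (265,206), the rail running from (210,180) to (306,186), and base bolts at (231,142), (289,147), (224,254), (276,257). I'll take a closer second view for parallax.

play_rows --targets '[{"dx": 10, "dy": 0, "dz": 15, "roll": 0}, {"dx": 10, "dy": 0, "dz": 15, "roll": 0}, {"dx": 10, "dy": 0, "dz": 15, "roll": 0}, {"dx": 10, "dy": 0, "dz": 15, "roll": 0}, {"dx": 0, "dy": 0, "dz": 0, "roll": 0}, {"dx": 0, "dy": 0, "dz": 0, "roll": 0}]'

```text
t: 5.63
position: [0.4389, 0.091, 0.2121]
tcp_rot: [[-0.993, 0.116, -0.001], [0.116, 0.993, 0.0], [0.001, -0.0, -1.0]]
ft_force: [0.3, 0.1, 0.3]
gripper_width: 0.0882
finger_force: 0.0
```

```bash
python3 - <<'E'
from h import *
import pickle
np.set_printoptions(precision=4,suppress=True)
s=read_state();im=snapshot('wrist');cv2.imwrite('pics/w3.png',im);pickle.dump(s,open('w3.pkl','wb'))
print(s['t'],s['position'],s['tcp_rot'])
C=cam('wrist',s);p=proj(C,np.array([.508,.083,.13]));print(p)
w2=cv2.imread('pics/w2.png');a=cv2.resize(w2[130:210+60,200:320],None,fx=3.3,fy=3.3,interpolation=cv2.INTER_CUBIC)
x,y=200,130
b=cv2.resize(im[90:290,180:350],None,fx=2.31,fy=2.31,interpolation=cv2.INTER_CUBIC)
print(a.shape,b.shape);b=b[:462];o=np.zeros((462,a.shape[1]+b.shape[1],3),np.uint8);o[:462,:a.shape[1]]=a[:462];o[:b.shape[0],a.shape[1]:]=b
cv2.imwrite('pics/w23.png',o)
E
```

```text
5.6333 [0.4389 0.091  0.2121] [[-0.9932  0.1164 -0.0009]
 [ 0.1164  0.9932  0.0001]
 [ 0.0009 -0.     -1.    ]]
[258.6717 272.603 ]
(462, 396, 3) (462, 393, 3)
```

View pics/w23.png

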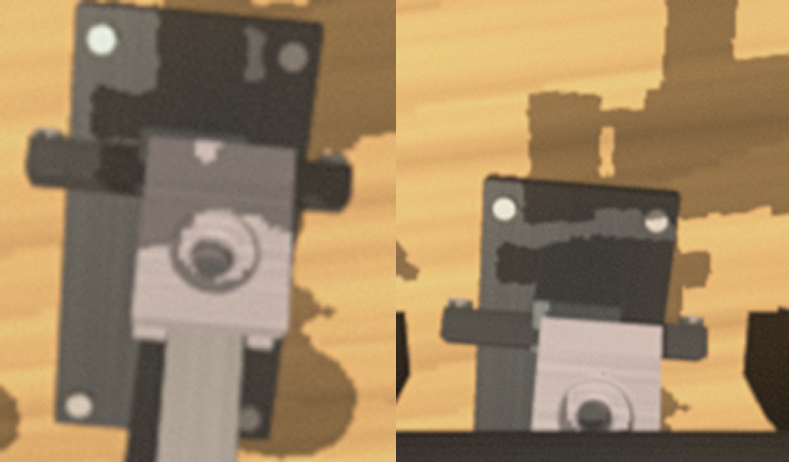

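In the crop pair the recess centre is at about (265.2,206.1) in w2, and it is half hidden at about (267,269) in w3. I'll move forward for a clean close view.

play_rows --targets '[{"dx": -15, "dy": 0, "dz": 0, "roll": 0}, {"dx": -15, "dy": 0, "dz": 0, "roll": 0}, {"dx": -15, "dy": 0, "dz": 0, "roll": 0}, {"dx": -15, "dy": 0, "dz": 0, "roll": 0}, {"dx": 0, "dy": 0, "dz": 0, "roll": 0}, {"dx": 0, "dy": 0, "dz": 0, "roll": 0}]'

```text
t: 6.18
position: [0.5, 0.0838, 0.2131]
tcp_rot: [[-0.993, 0.116, 0.001], [0.116, 0.993, -0.0], [-0.001, 0.0, -1.0]]
ft_force: [-0.4, -0.4, 0.4]
gripper_width: 0.0878
finger_force: 0.0
```

```bash
python3 - <<'E'
from h import *
import pickle
np.set_printoptions(precision=4,suppress=True)
s=read_state();im=snapshot('wrist');cv2.imwrite('pics/w4.png',im);pickle.dump(s,open('w4.pkl','wb'))
print(s['t'],s['position'],s['tcp_rot'])
C=cam('wrist',s);p=proj(C,np.array([.508,.083,.13]));print(p)
cv2.imwrite('pics/w4c.png',cv2.resize(im[120:270,190:340],(600,600),interpolation=cv2.INTER_CUBIC))
E
```

```text
6.1833 [0.5    0.0838 0.2131] [[-0.9933  0.1156  0.0012]
 [ 0.1156  0.9933 -0.0001]
 [-0.0012  0.0001 -1.    ]]
[258.6856 209.6447]
```

View pics/w4c.png

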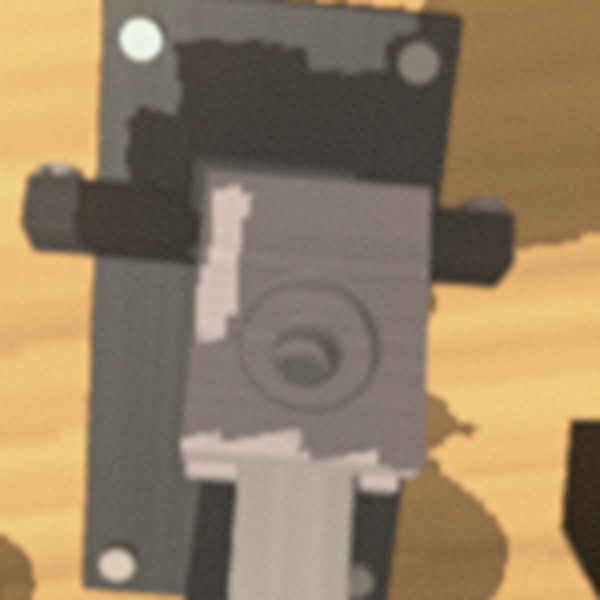

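In the close view (scale 4, offset (190,120)) the recess circle spans x 240–379 and y 280–411, so its centre is at pixel (267.4,206.5). The bolts are at crop (141,39), (418,63), (117,565).

```bash
python3 - <<'E'
from h import *
import pickle
np.set_printoptions(precision=4,suppress=True)
C={k:cam('wrist',pickle.load(open(k+'.pkl','rb'))) for k in('w2','w3','w4')}
print(tri((C['w2'],(265.2,206.1)),(C['w4'],(267.4,206.5))))
print(tri((C['w3'],(267,269)),(C['w4'],(267.4,206.5))))
print(tri((C['w2'],(265.2,206.1)),(C['w3'],(267,269)),(C['w4'],(267.4,206.5))))
print(tri((C['w2'],(265.2,206.1)),(C['w3'],(267,269)),(C['w4'],(267.4,206.5)),(cam('top'),(224.4,203.4))))
f=lambda x,y:(190+x/4,120+y/4)
B=[onz(C['w4'],f(*p),.013)[:2] for p in((141,39),(418,63),(117,565))]
print(B); d=B[2]-B[0];e=B[1]-B[0]
print(np.linalg.norm(d),np.linalg.norm(e),np.degrees(np.arctan2(d[1],d[0])),np.degrees(np.arctan2(e[1],e[0]))+90)
g=lambda x,y:(200+x/3.3,130+y/3.3)
B=[onz(C['w2'],g(*p),.013)[:2] for p in((101,39),(293,56),(78,406),(250,418))];
ang=lambda d:np.degrees(np.arctan2(d[1],d[0]))
print(B,ang(B[2]-B[0]),ang(B[1]-B[0])+90,ang(B[3]-B[1]),np.linalg.norm(B[2]-B[0]),np.linalg.norm(B[1]-B[0]))
print('rail', [onz(C['w4'],f(*p),.11) for p in ((25,215),(512,245))])
# face edges direction at rim plane
yaw=np.radians(-8.5);print(np.mean(B,axis=0))
E
```

```text
(array([0.5157, 0.0906, 0.1044]), np.float64(0.00011879183770070029))
(array([0.5072, 0.0908, 0.1267]), np.float64(9.369771873569057e-05))
(array([0.5076, 0.0908, 0.1262]), np.float64(0.00015805705323878623))
(array([0.5039, 0.0905, 0.1332]), np.float64(0.0017774439235237291))
[array([0.4448, 0.0498]), array([0.4618, 0.1329]), array([0.6236, 0.0138])]
0.18239527338294376 0.08484701479923208 -11.377109464184057 168.44669764371392
[array([0.4452, 0.0496]), array([0.4619, 0.1331]), array([0.6239, 0.013 ]), array([0.6401, 0.0979])] -11.567870141246223 168.699504850496 -11.177791788843686 0.18244102781527197 0.08510544916196565
rail [array([0.4746, 0.0302, 0.11  ]), array([0.4945, 0.139 , 0.11  ])]
[0.5428 0.0734]
```

```bash
cat >> h.py <<'E'
yw=np.radians(-11.4);c5,s5=np.cos(np.radians(35)),np.sin(np.radians(35))
Rz=np.array([[np.cos(yw),-np.sin(yw),0],[np.sin(yw),np.cos(yw),0],[0,0,1]])
RB=Rz@np.array([[c5,0,-s5],[0,1,0],[s5,0,c5]]);OB=np.array([.5085,.0803,.125])
def tob(p): return RB.T@(np.asarray(p)-OB)
def frb(p): return OB+RB@np.asarray(p)
E
python3 - <<'E'
from h import *
import pickle
np.set_printoptions(precision=4,suppress=True)
C={k:cam('wrist',pickle.load(open(k+'.pkl','rb'))) for k in('w2','w3','w4')};C['top']=cam('top');C['scene']=cam('scene')
def onrim(c,uv,h=.009):
    o,d=ray(c,uv);o,d=tob(o),RB.T@d;return o+d*(h-o[2])/d[2]
for k,uv in(('w2',(265.2,206.1)),('w3',(267,269)),('w4',(267.4,206.5)),('top',(224.4,203.4))): print(k,onrim(C[k],uv))
f=lambda x,y:(190+x/4,120+y/4)
print('edges',[onrim(C['w4'],f(*p)) for p in((240,346),(379,346),(309,280),(309,411))])
print('rail->stand y', [tob([.4746,.0302,.11]),tob([.4945,.139,.11])])
E
```

```text
w2 [0.0001 0.0097 0.009 ]
w3 [-0.0015  0.0097  0.009 ]
w4 [-0.0002  0.0096  0.009 ]
top [-0.0027  0.008   0.009 ]
edges [array([ 0.001 , -0.0051,  0.009 ]), array([-0.0014,  0.0244,  0.009 ]), array([-0.0149,  0.0086,  0.009 ]), array([0.0137, 0.0103, 0.009 ])]
rail->stand y [array([-0.0277, -0.0558,  0.0011]), array([-0.0293,  0.0548,  0.0022])]
```

play_rows --targets '[{"dx": 0, "dy": 0, "dz": -15, "roll": 2.4}, {"dx": 0, "dy": 0, "dz": -15, "roll": 2.4}, {"dx": 0, "dy": 0, "dz": 0, "roll": 0}]'

```text
t: 6.48
position: [0.4999, 0.0841, 0.2453]
tcp_rot: [[-0.98, 0.199, 0.005], [0.199, 0.98, -0.0], [-0.005, 0.001, -1.0]]
ft_force: [-0.4, -0.7, 0.1]
gripper_width: 0.0882
finger_force: 0.0
```

The fork offset is y_b = +9.6 mm, the recess measures 29.5 mm across (29 given), and the rail ends are symmetric at ±55, so the frame holds. Now to the long pin.

play_rows --targets '[{"dx": -3.1, "dy": -27.2, "dz": 0, "roll": 0}, {"dx": -3.1, "dy": -27.2, "dz": 0, "roll": 0}, {"dx": -3.1, "dy": -27.2, "dz": 0, "roll": 0}, {"dx": -3.1, "dy": -27.2, "dz": 0, "roll": 0}, {"dx": -3.1, "dy": -27.2, "dz": 0, "roll": 0}, {"dx": -3.1, "dy": -27.2, "dz": 0, "roll": 0}, {"dx": -3.1, "dy": -27.2, "dz": 0, "roll": 0}, {"dx": -3.1, "dy": -27.2, "dz": 0, "roll": 0}, {"dx": -3.1, "dy": -27.2, "dz": 0, "roll": 0}, {"dx": -3.1, "dy": -27.2, "dz": 0, "roll": 0}, {"dx": -3.1, "dy": -27.2, "dz": 0, "roll": 0}, {"dx": -3.1, "dy": -27.2, "dz": 0, "roll": 0}, {"dx": -3.1, "dy": -27.2, "dz": 0, "roll": 0}, {"dx": 0, "dy": 0, "dz": 15, "roll": 0}, {"dx": 0, "dy": 0, "dz": 15, "roll": 0}, {"dx": 0, "dy": 0, "dz": 15, "roll": 0}, {"dx": 0, "dy": 0, "dz": 15, "roll": 0}, {"dx": 0, "dy": 0, "dz": 0, "roll": 0}, {"dx": 0, "dy": 0, "dz": 0, "roll": 0}]'

```text
t: 8.07
position: [0.4678, -0.2698, 0.1814]
tcp_rot: [[-0.98, 0.197, -0.002], [0.197, 0.98, 0.002], [0.002, 0.001, -1.0]]
ft_force: [-0.7, 1.2, 1.2]
gripper_width: 0.0881
finger_force: 0.0
```

```bash
python3 - <<'E'
from h import *
import pickle
np.set_printoptions(precision=4,suppress=True)
s=read_state();im=snapshot('wrist');cv2.imwrite('pics/w5.png',im);pickle.dump(s,open('w5.pkl','wb'))
print(s['t'],s['position'],s['tcp_rot'],s['joint_pos'])
C=cam('wrist',s);p=proj(C,np.array([.469,-.271,.064]))
h=heads(im,[p],26)[0];print(p,h)
W=cam('wrist',pickle.load(open('w1.pkl','rb')))
q,e=tri((C,h),(W,(301.9,182.4)),(cam('top'),(328.5,213.9)),(cam('scene'),(183.4,255.1)));print(q,e,tri((C,h),(W,(301.9,182.4))), onz(C,h,.0665))
for r in (q,): print('tool mm',1000*np.array(s['tcp_rot']).T@(r-s['position']))
E
```

```text
8.0667 [ 0.4678 -0.2698  0.1814] [[-0.9805  0.1966 -0.0017]
 [ 0.1966  0.9805  0.0016]
 [ 0.002   0.0012 -1.    ]] [-0.743   0.1811  1.7594  0.      1.2035 -2.1159]
[257.3304 190.9756] (257.0388235294118, 192.56941176470588, 425.0, 245, 181, 25, 24)
[ 0.4694 -0.2709  0.0648] 0.0010604708054127374 (array([ 0.47  , -0.2709,  0.0656]), np.float64(0.0005824251980225215)) [ 0.4698 -0.2714  0.0665]
tool mm [ -1.9861  -0.8992 116.5862]
```

The measured head is at (0.4695, -0.271, 0.065), where it should be. I descend straddling it, then close.

play_rows --targets '[{"dx": -2, "dy": -1, "dz": 10, "roll": 0}, {"dx": 0, "dy": 0, "dz": 13, "roll": 0}, {"dx": 0, "dy": 0, "dz": 13, "roll": 0}, {"dx": 0, "dy": 0, "dz": 13, "roll": 0}, {"dx": 0, "dy": 0, "dz": 13, "roll": 0}, {"dx": 0, "dy": 0, "dz": 13, "roll": 0}, {"dx": 0, "dy": 0, "dz": 13, "roll": 0}, {"dx": 0, "dy": 0, "dz": 13, "roll": 0}, {"dx": 0, "dy": 0, "dz": 12, "roll": 0}, {"dx": 0, "dy": 0, "dz": 0, "roll": 0}, {"dx": 0, "dy": 0, "dz": 0, "roll": 0}, {"dx": 0, "dy": 0, "dz": 0, "roll": 0}]' --fingers 0

```text
t: 9.12
position: [0.4709, -0.2723, 0.0699]
tcp_rot: [[-0.98, 0.197, 0.001], [0.197, 0.98, -0.001], [-0.001, -0.001, -1.0]]
ft_force: [0.5, -0.1, -0.1]
gripper_width: 0.044
finger_force: 0.0
```

play_rows --targets '[{"dx": 0, "dy": 0, "dz": 0, "roll": 0}, {"dx": 0, "dy": 0, "dz": 0, "roll": 0}, {"dx": 0, "dy": 0, "dz": 0, "roll": 0}, {"dx": 0, "dy": 0, "dz": 0, "roll": 0}, {"dx": 0, "dy": 0, "dz": 0, "roll": 0}, {"dx": 0, "dy": 0, "dz": 0, "roll": 0}, {"dx": 0, "dy": 0, "dz": 0, "roll": 0}, {"dx": 0, "dy": 0, "dz": 0, "roll": 0}]' --fingers -1 --grip_force 20

```text
t: 9.78
position: [0.4707, -0.2722, 0.0697]
tcp_rot: [[-0.98, 0.197, 0.001], [0.197, 0.98, -0.0], [-0.001, -0.0, -1.0]]
ft_force: [1.2, 2.3, 5.6]
gripper_width: 0.023
finger_force: 20.0
```

play_rows --targets '[{"dx": 0, "dy": 0, "dz": -4, "roll": 0}, {"dx": 0, "dy": 0, "dz": -4, "roll": 0}, {"dx": 0, "dy": 0, "dz": -4, "roll": 0}, {"dx": 0, "dy": 0, "dz": -4, "roll": 0}, {"dx": 0, "dy": 0, "dz": -4, "roll": 0}, {"dx": 0, "dy": 0, "dz": -4, "roll": 0}, {"dx": 0, "dy": 0, "dz": 0, "roll": 0}, {"dx": 0, "dy": 0, "dz": 0, "roll": 0}]'

```text
t: 10.45
position: [0.4705, -0.2721, 0.0936]
tcp_rot: [[-0.98, 0.197, 0.0], [0.197, 0.98, -0.0], [-0.001, -0.0, -1.0]]
ft_force: [-0.1, 0.8, -0.4]
gripper_width: 0.023
finger_force: 20.0
```

```bash
python3 - <<'E'
from h import *
s=snapshot('scene');t=snapshot('top');st=read_state();w=snapshot('wrist')
a=cv2.resize(s[200:290,140:260],(480,360),interpolation=cv2.INTER_CUBIC)
b=cv2.resize(w[120:300,180:340],(320,360),interpolation=cv2.INTER_CUBIC)
cv2.imwrite('pics/g1.png',np.hstack([a,b]))
E
```

```text
(no output)
```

View pics/g1.png

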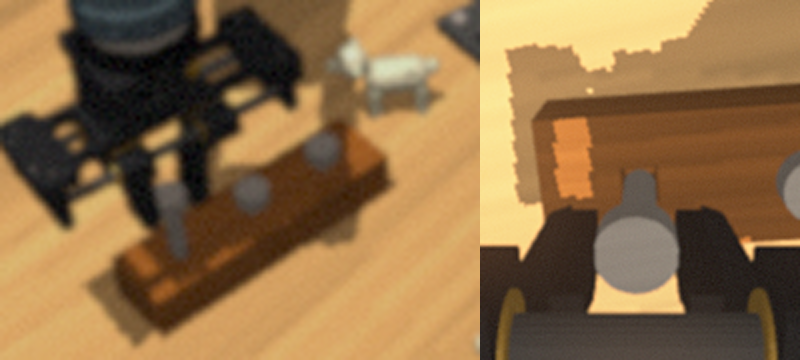

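The picture shows the pin held by its head in line with the pads, with its nose still in the hole and both short pins in place. The tool cannot tilt, so I swing the pin about 35° in the grip with the hole's edge as the pivot.

play_rows --targets '[{"dx": 1.5, "dy": 0, "dz": 0, "roll": 0}, {"dx": 3.2, "dy": 0, "dz": 0, "roll": 0}, {"dx": 3.2, "dy": 0, "dz": 0, "roll": 0}, {"dx": 3.2, "dy": 0, "dz": 0.1, "roll": 0}, {"dx": 3.1, "dy": 0, "dz": 0.2, "roll": 0}, {"dx": 3.1, "dy": 0, "dz": 0.5, "roll": 0}, {"dx": 3.1, "dy": 0, "dz": 0.8, "roll": 0}, {"dx": 3, "dy": 0, "dz": 1, "roll": 0}, {"dx": 3, "dy": 0, "dz": 1.1, "roll": 0}, {"dx": 2.9, "dy": 0, "dz": 1.3, "roll": 0}, {"dx": 2.8, "dy": 0, "dz": 1.4, "roll": 0}, {"dx": 0, "dy": 0, "dz": 0, "roll": 0}, {"dx": 0, "dy": 0, "dz": 0, "roll": 0}]'

```text
t: 11.68
position: [0.4386, -0.2656, 0.0868]
tcp_rot: [[-0.98, 0.198, -0.0], [0.198, 0.98, 0.0], [0.0, 0.0, -1.0]]
ft_force: [1.1, -0.8, 1.8]
gripper_width: 0.0231
finger_force: 20.0
```

```bash
python3 - <<'E'
from h import *
s=read_state();print(s['position'],s['ft_force'],s['gripper_width'])
cv2.imwrite('pics/s2.png',snapshot('scene'))
E
```

```text
[ 0.43862083 -0.26560742  0.08678358] [ 1.14866364 -0.82352284  1.75431009] 0.023065288898972677
```

play_rows --targets '[{"dx": 0, "dy": 0, "dz": 0, "roll": 0}, {"dx": 0, "dy": 0, "dz": 0, "roll": 0}, {"dx": 2.3, "dy": 0, "dz": -3.3, "roll": 0}, {"dx": 2.3, "dy": 0, "dz": -3.3, "roll": 0}, {"dx": 2.3, "dy": 0, "dz": -3.3, "roll": 0}, {"dx": 0, "dy": 0, "dz": -15, "roll": 0}, {"dx": 0, "dy": 0, "dz": -20, "roll": 0}, {"dx": 0, "dy": 0, "dz": -20, "roll": 0}, {"dx": 0, "dy": 0, "dz": -20, "roll": 0}, {"dx": 0, "dy": 0, "dz": -20, "roll": 0}, {"dx": 0, "dy": 0, "dz": -20, "roll": 0}, {"dx": 0, "dy": 0, "dz": 0, "roll": 0}, {"dx": 0, "dy": 0, "dz": 0, "roll": 0}]' --grip_force 40

```text
t: 12.82
position: [0.4322, -0.2646, 0.2124]
tcp_rot: [[-0.98, 0.197, 0.001], [0.197, 0.98, -0.002], [-0.002, -0.001, -1.0]]
ft_force: [0.6, 0.2, -1.0]
gripper_width: 0.0221
finger_force: 40.0
```

```bash
python3 - <<'E'
from h import *
np.set_printoptions(precision=4,suppress=True)
s=read_state();P=np.array(s['position']);R=np.array(s['tcp_rot']);print(s['t'],P,s['gripper_width'],s['joint_pos'])
H0=np.array([1.4,0,6.2])/1000
for nz in (.040,.020):
    T=frb([0,.0096,nz+.0575])-R@H0
    print(nz,T,'tool mm',1000*R.T@(T-P))
E
```

```text
12.8167 [ 0.4322 -0.2646  0.2124] 0.022113480862484398 [-0.7838  0.0676  1.8182 -0.0002  1.2538 -2.1558]
0.04 [0.4569 0.1005 0.2111] tool mm [ 47.8365 362.7537   0.8536]
0.02 [0.4682 0.0982 0.1947] tool mm [ 36.3908 362.7711  17.2547]
```

play_rows --targets '[{"dx": 3.4, "dy": 26, "dz": 0, "roll": 0}, {"dx": 3.4, "dy": 26, "dz": 0, "roll": 0}, {"dx": 3.4, "dy": 26, "dz": 0, "roll": 0}, {"dx": 3.4, "dy": 26, "dz": 0, "roll": 0}, {"dx": 3.4, "dy": 26, "dz": 0, "roll": 0}, {"dx": 3.4, "dy": 26, "dz": 0, "roll": 0}, {"dx": 3.4, "dy": 26, "dz": 0, "roll": 0}, {"dx": 3.4, "dy": 26, "dz": 0, "roll": 0}, {"dx": 3.4, "dy": 26, "dz": 0, "roll": 0}, {"dx": 3.4, "dy": 26, "dz": 0, "roll": 0}, {"dx": 3.4, "dy": 26, "dz": 0, "roll": 0}, {"dx": 3.4, "dy": 26, "dz": 0, "roll": 0}, {"dx": 3.4, "dy": 26, "dz": 0, "roll": 0}, {"dx": 3.4, "dy": 25, "dz": 0, "roll": 0}, {"dx": 0, "dy": 0, "dz": 0, "roll": 0}, {"dx": 0, "dy": 0, "dz": 0, "roll": 0}, {"dx": 0, "dy": 0, "dz": 0, "roll": 0}]'

```text
t: 14.23
position: [0.4562, 0.1007, 0.2104]
tcp_rot: [[-0.98, 0.197, -0.002], [0.197, 0.98, -0.0], [0.002, -0.001, -1.0]]
ft_force: [0.5, -0.7, -0.4]
gripper_width: 0.0224
finger_force: 40.0
```

```bash
python3 - <<'E'
from h import *
np.set_printoptions(precision=4,suppress=True)
s=read_state();P=np.array(s['position']);R=np.array(s['tcp_rot']);print(s['t'],P,R)
S=cam('scene');sc=snapshot('scene');w=snapshot('wrist');W=cam('wrist',s)
cv2.imwrite('pics/s3.png',sc);cv2.imwrite('pics/w6.png',w)
H=P+R@np.array([.0014,0,.0062]);N=H-.0575*RB[:,2];N0=H-[0,0,.0575]
for n,p in(('head',H),('nose35',N),('noseV',N0),('hole',frb([0,.0096,.009]))): print(n,tob(p)*1000,proj(S,p),proj(W,p))
c=proj(S,(H+N)/2).astype(int);x0,y0=c-[40,45]
a=cv2.resize(sc[y0:y0+90,x0:x0+80],(480,540),interpolation=cv2.INTER_CUBIC)
b=cv2.resize(w[130:310,205:305],(300,540),interpolation=cv2.INTER_CUBIC);print(x0,y0)
cv2.imwrite('pics/g2.png',np.hstack([a,b]))
E
```

```text
14.2333 [0.4562 0.1007 0.2104] [[-0.9804  0.1968 -0.0025]
 [ 0.1968  0.9804 -0.0004]
 [ 0.0024 -0.0009 -1.    ]]
head [-1.0037  9.6095 97.3909] [267.0241 149.6873] [258.8676 242.3266]
nose35 [-1.0037  9.6095 39.8909] [273.9316 167.4086] [258.6396 251.8883]
noseV [-33.9843   9.6095  50.2896] [267.0046 165.2504] [258.6417 207.4832]
hole [0.  9.6 9. ] [277.778  176.8005] [258.5503 256.3701]
230 113
```

View pics/g2.png

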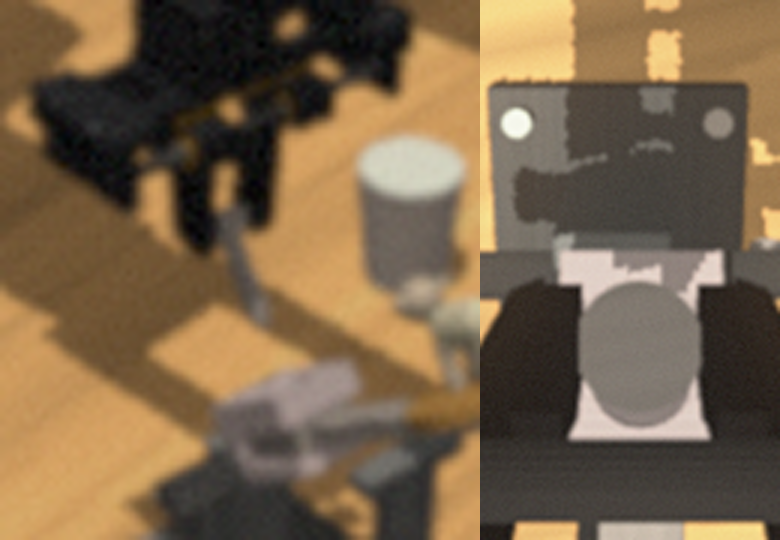

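The picture shows the pin gripped with its head at scene (269,149) and its nose at (273.7,166.7). For a 35° tilt the prediction was (267,150) and (273.9,167.4), so the tilt is right. I now move along the hole axis.

play_rows --targets '[{"dx": -4.6, "dy": 0, "dz": 6.6, "roll": 0}, {"dx": -4.6, "dy": 0, "dz": 6.6, "roll": 0}, {"dx": -4.6, "dy": 0, "dz": 6.6, "roll": 0}, {"dx": -4.6, "dy": 0, "dz": 6.6, "roll": 0}, {"dx": -1.1, "dy": 0, "dz": 1.6, "roll": 0}, {"dx": -1.1, "dy": 0, "dz": 1.6, "roll": 0}, {"dx": -1.1, "dy": 0, "dz": 1.6, "roll": 0}, {"dx": 0, "dy": 0, "dz": 0, "roll": 0}, {"dx": 0, "dy": 0, "dz": 0, "roll": 0}]' --grip_force 25

```text
t: 15.08
position: [0.4784, 0.0968, 0.1806]
tcp_rot: [[-0.98, 0.197, 0.0], [0.197, 0.98, -0.0], [-0.0, 0.0, -1.0]]
ft_force: [0.5, 0.1, -0.6]
gripper_width: 0.0225
finger_force: 25.0
```

```bash
cat > st.py <<'E'
from h import *
np.set_printoptions(precision=4,suppress=True)
s=read_state();P=np.array(s['position']);R=np.array(s['tcp_rot'])
H=P+R@np.array([.0014,0,.0062]);print(s['t'],'head_b',tob(H)*1000,'F_b',RB.T@np.array(s['ft_force']),'M_b',RB.T@np.array(s['torque']),s['gripper_width'])
w=snapshot('wrist');W=cam('wrist',s);t=H+.0055*RB[:,2];p=proj(W,t)
hsv=cv2.cvtColor(w,cv2.COLOR_BGR2HSV);print('headpred',p,heads(w,[p+[0,4]],26,45,60)[0])
cv2.imwrite('pics/st_%d.png'%(s['t']*100),w)
E
python3 st.py
```

```text
15.0833 head_b [ 0.4121 10.1995 60.0752] F_b [ 0.0639  0.1973 -0.7905] M_b [ 0.0746 -0.1843 -0.0046] 0.022527662815652078
headpred [258.9031 241.0688] (257.8024252370532, 245.10284463894968, 1828.0, 237, 219, 43, 53)
```

play_rows --targets '[{"dx": 0.8, "dy": -0.5, "dz": 0.6, "roll": 0}, {"dx": -0.6, "dy": 0, "dz": 0.8, "roll": 0}, {"dx": -0.6, "dy": 0, "dz": 0.8, "roll": 0}, {"dx": -0.6, "dy": 0, "dz": 0.8, "roll": 0}, {"dx": -0.6, "dy": 0, "dz": 0.8, "roll": 0}, {"dx": -0.6, "dy": 0, "dz": 0.8, "roll": 0}, {"dx": -0.6, "dy": 0, "dz": 0.8, "roll": 0}, {"dx": -0.6, "dy": 0, "dz": 0.8, "roll": 0}, {"dx": 0, "dy": 0, "dz": 0, "roll": 0}]'

```text
t: 15.88
position: [0.4816, 0.0955, 0.1741]
tcp_rot: [[-0.98, 0.197, -0.0], [0.197, 0.98, 0.0], [0.0, -0.0, -1.0]]
ft_force: [-0.6, 1.0, -1.7]
gripper_width: 0.0228
finger_force: 25.0
```

```bash
python3 st.py
```

```text
15.8833 head_b [-0.5972  9.6222 52.7914] F_b [-1.6193  0.8586 -0.9067] M_b [ 0.0143 -0.1061 -0.0752] 0.022797581981476765
headpred [258.9018 241.0643] (257.8353358820317, 245.1015838339705, 1831.0, 237, 219, 43, 53)
```

The nose is in the upper hole with no contact force. I push on in steps.

play_rows --targets '[{"dx": -0.6, "dy": 0, "dz": 0.8, "roll": 0}, {"dx": -0.6, "dy": 0, "dz": 0.8, "roll": 0}, {"dx": -0.6, "dy": 0, "dz": 0.8, "roll": 0}, {"dx": -0.6, "dy": 0, "dz": 0.8, "roll": 0}, {"dx": -0.6, "dy": 0, "dz": 0.8, "roll": 0}, {"dx": -0.6, "dy": 0, "dz": 0.8, "roll": 0}, {"dx": -0.6, "dy": 0, "dz": 0.8, "roll": 0}, {"dx": -0.6, "dy": 0, "dz": 0.8, "roll": 0}, {"dx": 0, "dy": 0, "dz": 0, "roll": 0}]'

```text
t: 16.68
position: [0.4863, 0.0946, 0.1677]
tcp_rot: [[-0.98, 0.197, -0.0], [0.197, 0.98, 0.0], [0.0, -0.0, -1.0]]
ft_force: [0.5, -0.0, -0.7]
gripper_width: 0.0231
finger_force: 25.0
```

```bash
python3 st.py
```

```text
16.6833 head_b [-0.3193  9.6182 44.8123] F_b [-0.0001  0.0777 -0.897 ] M_b [ 0.0602 -0.1368 -0.0434] 0.02314134853839736
headpred [258.9018 241.065 ] (257.858419996351, 245.05145046524356, 1827.0, 237, 219, 43, 53)
```

play_rows --targets '[{"dx": -0.6, "dy": 0, "dz": 0.8, "roll": 0}, {"dx": -0.6, "dy": 0, "dz": 0.8, "roll": 0}, {"dx": -0.6, "dy": 0, "dz": 0.8, "roll": 0}, {"dx": -0.6, "dy": 0, "dz": 0.8, "roll": 0}, {"dx": -0.6, "dy": 0, "dz": 0.8, "roll": 0}, {"dx": -0.6, "dy": 0, "dz": 0.8, "roll": 0}, {"dx": 0, "dy": 0, "dz": 0, "roll": 0}]'

```text
t: 17.32
position: [0.4897, 0.0938, 0.1628]
tcp_rot: [[-0.98, 0.197, -0.001], [0.197, 0.98, -0.0], [0.0, -0.0, -1.0]]
ft_force: [-0.9, -1.2, -0.9]
gripper_width: 0.0224
finger_force: 25.0
```

```bash
python3 st.py
```

```text
17.3167 head_b [-0.2574  9.5608 38.7995] F_b [-1.0776 -1.3361 -0.3701] M_b [-0.0102 -0.0558  0.0017] 0.0223947319681872
headpred [258.9008 241.0624] (257.8151198974922, 245.03898956617243, 1821.0, 237, 219, 43, 53)
```

play_rows --targets '[{"dx": -0.6, "dy": 0, "dz": 0.8, "roll": 0}, {"dx": -0.6, "dy": 0, "dz": 0.8, "roll": 0}, {"dx": -0.6, "dy": 0, "dz": 0.8, "roll": 0}, {"dx": -0.6, "dy": 0, "dz": 0.8, "roll": 0}, {"dx": -0.6, "dy": 0, "dz": 0.8, "roll": 0}, {"dx": -0.5, "dy": 0, "dz": 0.8, "roll": 0}, {"dx": 0, "dy": 0, "dz": 0, "roll": 0}]'

```text
t: 17.95
position: [0.4932, 0.0932, 0.1581]
tcp_rot: [[-0.98, 0.197, -0.0], [0.197, 0.98, 0.0], [0.0, -0.0, -1.0]]
ft_force: [-1.0, -0.2, -1.9]
gripper_width: 0.0227
finger_force: 25.0
```

```bash
python3 st.py
```

```text
17.95 head_b [-0.1093  9.5985 32.876 ] F_b [-1.8467 -0.3955 -1.0848] M_b [-0.0363 -0.0117  0.0272] 0.02273574175500347
headpred [258.9016 241.0634] (257.8258324185876, 245.019758507135, 1822.0, 237, 219, 43, 53)
```

play_rows --targets '[{"dx": -0.6, "dy": 0, "dz": 0.8, "roll": 0}, {"dx": -0.6, "dy": 0, "dz": 0.8, "roll": 0}, {"dx": -0.6, "dy": 0, "dz": 0.8, "roll": 0}, {"dx": -0.6, "dy": 0, "dz": 0.8, "roll": 0}, {"dx": -0.5, "dy": 0, "dz": 0.8, "roll": 0}, {"dx": -0.5, "dy": 0, "dz": 0.8, "roll": 0}, {"dx": 0, "dy": 0, "dz": 0, "roll": 0}]'

```text
t: 18.58
position: [0.4965, 0.0925, 0.1533]
tcp_rot: [[-0.98, 0.197, -0.0], [0.197, 0.98, 0.0], [0.0, -0.0, -1.0]]
ft_force: [-2.2, -0.7, -1.4]
gripper_width: 0.0231
finger_force: 25.0
```

```bash
python3 st.py
```

```text
18.5833 head_b [-0.0744  9.5931 26.9961] F_b [-2.4197 -1.0897  0.0138] M_b [-0.0406  0.2519  0.0036] 0.023116964371619576
headpred [258.9014 241.0633] (257.85905856595514, 245.03667214012043, 1827.0, 237, 219, 43, 53)
```

play_rows --targets '[{"dx": -0.6, "dy": 0, "dz": 0.8, "roll": 0}, {"dx": -0.6, "dy": 0, "dz": 0.8, "roll": 0}, {"dx": -0.6, "dy": 0, "dz": 0.8, "roll": 0}, {"dx": -0.5, "dy": 0, "dz": 0.8, "roll": 0}, {"dx": 0, "dy": 0, "dz": 0, "roll": 0}, {"dx": 0, "dy": 0, "dz": 0, "roll": 0}]'

```text
t: 19.13
position: [0.498, 0.0921, 0.1503]
tcp_rot: [[-0.98, 0.197, -0.002], [0.197, 0.98, -0.0], [0.002, -0.001, -1.0]]
ft_force: [-7.1, -0.2, 3.8]
gripper_width: 0.0229
finger_force: 25.0
```

```bash
python3 st.py
```

```text
19.1333 head_b [-0.5277  9.4485 23.6752] F_b [-3.4828 -1.5897  7.0881] M_b [-0.3588  0.9328  0.1931] 0.022865224675810054
headpred [258.8976 241.048 ] (257.857234081372, 245.04926108374383, 1827.0, 237, 219, 43, 53)
```

There is now 7 N axially with the nose through about 33 mm, so the fingers are close to the rim. I release and back off along the axis.

play_rows --targets '[{"dx": 0, "dy": 0, "dz": 0, "roll": 0}, {"dx": 0, "dy": 0, "dz": 0, "roll": 0}, {"dx": 0, "dy": 0, "dz": 0, "roll": 0}, {"dx": 0, "dy": 0, "dz": 0, "roll": 0}, {"dx": 0, "dy": 0, "dz": 0, "roll": 0}, {"dx": 2.3, "dy": 0, "dz": -3.3, "roll": 0}, {"dx": 5.7, "dy": 0, "dz": -8.2, "roll": 0}, {"dx": 5.7, "dy": 0, "dz": -8.2, "roll": 0}, {"dx": 5.7, "dy": 0, "dz": -8.2, "roll": 0}, {"dx": 0, "dy": 0, "dz": -10, "roll": 0}, {"dx": 0, "dy": 0, "dz": -10, "roll": 0}, {"dx": -10, "dy": 0, "dz": 0, "roll": 0}, {"dx": -10, "dy": 0, "dz": 0, "roll": 0}, {"dx": 0, "dy": 0, "dz": 0, "roll": 0}, {"dx": 0, "dy": 0, "dz": 0, "roll": 0}]' --fingers 0

```text
t: 20.43
position: [0.5, 0.0916, 0.1976]
tcp_rot: [[-0.98, 0.198, -0.001], [0.198, 0.98, 0.0], [0.001, -0.0, -1.0]]
ft_force: [-0.1, 0.2, -0.3]
gripper_width: 0.0438
finger_force: 0.0
```

```bash
cat > hd.py <<'E'
from h import *
np.set_printoptions(precision=4,suppress=True)
s=read_state();w=snapshot('wrist');W=cam('wrist',s);cv2.imwrite('pics/hd_%d.png'%(s['t']*100),w)
print(s['t'],s['position'],'F',s['ft_force'],s['gripper_width'])
for z in (.011,.02,.03): p=proj(W,frb([0,.0096,z]));print(z,p)
p=proj(W,frb([0,.0096,.02]))
hsv=cv2.cvtColor(w,cv2.COLOR_BGR2HSV)
x,y=p.astype(int);print(hsv[y-40:y+41:5,x].tolist());print(hsv[y,x-40:x+41:5].tolist())
E
python3 hd.py
```

```text
20.4333 [0.5    0.0916 0.1976] F [-0.1037  0.2193 -0.293 ] 0.04384848040142227
0.011 [258.8143 214.1971]
0.02 [258.8483 211.4776]
0.03 [258.8898 208.1724]
[[12, 32, 143], [10, 31, 147], [7, 36, 148], [11, 31, 141], [11, 30, 145], [14, 39, 132], [13, 37, 125], [17, 41, 124], [15, 36, 127], [16, 35, 124], [16, 35, 125], [16, 38, 113], [6, 31, 130], [10, 33, 225], [11, 32, 223], [8, 33, 199], [15, 38, 199]]
[[16, 33, 117], [18, 28, 118], [9, 33, 146], [11, 33, 147], [7, 36, 147], [12, 32, 136], [17, 39, 124], [18, 35, 125], [15, 36, 127], [15, 40, 126], [17, 39, 125], [14, 38, 133], [8, 34, 141], [11, 38, 147], [11, 36, 150], [15, 85, 123], [19, 121, 241]]
```

The head is released at the fork. I now close the fingers and place their far tip edge over the head's centre, so that I can press along the axis.

```bash
python3 - <<'E'
from h import *
np.set_printoptions(precision=4,suppress=True)
s=read_state();P=np.array(s['position']);R=np.array(s['tcp_rot'])
for z in(.045,.029,.011):
    T=frb([0,.0096,z])-R@np.array([-.009,0,.014]);print(z,T,1000*R.T@(T-P))
w=cv2.imread('pics/hd_2043.png');g=cv2.resize(cv2.cvtColor(w,cv2.COLOR_BGR2HSV)[170:260,215:305],None,fx=6,fy=6,interpolation=cv2.INTER_CUBIC)
m=((g[...,2]<136)&(g[...,2]>105)).astype(np.uint8);m=cv2.morphologyEx(m,cv2.MORPH_OPEN,np.ones((15,15)))
cs,_=cv2.findContours(m,cv2.RETR_EXTERNAL,cv2.CHAIN_APPROX_NONE)
for k in cs:
    if cv2.contourArea(k)>4000:
        (a,b),(c,d),e=cv2.fitEllipse(k);print(215+a/6,170+b/6,c/6,d/6,e,cv2.contourArea(k)/36)
W=cam('wrist',s)
for z in (.011,.02,.03,.035):
    c=proj(W,frb([0,.0096,z]));l=proj(W,frb([0,-.0024,z]));r=proj(W,frb([0,.0216,z]));print(z,c,r[0]-l[0])
E
```

```text
0.045 [0.4763 0.0966 0.1759] [23.5502  0.1522 21.5142]
0.029 [0.4853 0.0948 0.1628] [14.35    0.1559 34.6045]
0.011 [0.4954 0.0927 0.148 ] [ 3.9998  0.16   49.3311]
259.2878926595052 211.99250284830728 32.15401967366537 34.48136647542318 91.79915618896484 855.8194444444445
222.88368542989096 222.39738972981772 14.344656626383463 71.66439819335938 173.3372802734375 535.5694444444445
0.011 [258.7837 215.1199] 30.498182455175737
0.02 [258.8169 212.4292] 31.790593697763114
0.03 [258.8572 209.1589] 33.361422363720806
0.035 [258.8788 207.3995] 34.20652437026567
```

The head ellipse at (259.3,212.0), about 34 px wide, sits on the hole axis with its top at z_b ≈ 0.02–0.033. Pressing follows.

play_rows --targets '[{"dx": 6, "dy": 0, "dz": 0, "roll": 0}, {"dx": 6, "dy": 0, "dz": 0, "roll": 0}, {"dx": 6, "dy": 0, "dz": 0, "roll": 0}, {"dx": 5.5, "dy": 0, "dz": 0, "roll": 0}, {"dx": 0, "dy": 0, "dz": 5, "roll": 0}, {"dx": 0, "dy": 0, "dz": 5.5, "roll": 0}, {"dx": 0, "dy": 0, "dz": 5.5, "roll": 0}, {"dx": 0, "dy": 0, "dz": 5.5, "roll": 0}, {"dx": 0, "dy": 0, "dz": 0, "roll": 0}, {"dx": 0, "dy": 0, "dz": 0, "roll": 0}]' --fingers -1

```text
t: 21.32
position: [0.4762, 0.0965, 0.176]
tcp_rot: [[-0.98, 0.197, -0.001], [0.197, 0.98, 0.0], [0.001, -0.0, -1.0]]
ft_force: [-0.4, -0.2, 0.5]
gripper_width: 0.0003
finger_force: 0.0
```

play_rows --targets '[{"dx": -1.7, "dy": 0, "dz": 2.5, "roll": 0}, {"dx": -1.7, "dy": 0, "dz": 2.4, "roll": 0}, {"dx": -1.7, "dy": 0, "dz": 2.5, "roll": 0}, {"dx": -1.2, "dy": 0, "dz": 1.6, "roll": 0}, {"dx": -1.2, "dy": 0, "dz": 1.6, "roll": 0}, {"dx": -1.2, "dy": 0, "dz": 1.6, "roll": 0}, {"dx": 0, "dy": 0, "dz": 0, "roll": 0}]'

```text
t: 21.9
position: [0.485, 0.0948, 0.1642]
tcp_rot: [[-0.98, 0.197, -0.0], [0.197, 0.98, 0.0], [0.0, -0.0, -1.0]]
ft_force: [-0.5, 0.6, -0.3]
gripper_width: 0.0007
finger_force: 0.0
```

```bash
cat > pr.py <<'E'
from h import *
np.set_printoptions(precision=4,suppress=True)
s=read_state();P=np.array(s['position']);R=np.array(s['tcp_rot'])
print(s['t'],'edge_b',1000*tob(P+R@np.array([-.009,0,.014])),'F_b',RB.T@np.array(s['ft_force']),s['gripper_width'])
E
python3 pr.py
```

```text
21.9 edge_b [ 0.576   9.5606 30.3094] F_b [-0.6274  0.495   0.1005] 0.0006973334110595098
```

play_rows --targets '[{"dx": -0.6, "dy": 0, "dz": 0.8, "roll": 0}, {"dx": -0.6, "dy": 0, "dz": 0.9, "roll": 0}, {"dx": -0.6, "dy": 0, "dz": 0.9, "roll": 0}, {"dx": -0.6, "dy": 0, "dz": 0.9, "roll": 0}, {"dx": -0.6, "dy": 0, "dz": 0.9, "roll": 0}, {"dx": 0, "dy": 0, "dz": 0, "roll": 0}]'

```text
t: 22.4
position: [0.4879, 0.0943, 0.16]
tcp_rot: [[-0.98, 0.197, -0.0], [0.197, 0.98, 0.0], [0.0, -0.0, -1.0]]
ft_force: [0.2, 0.2, -0.9]
gripper_width: 0.0003
finger_force: 0.0
```

```bash
python3 pr.py
```

```text
22.4 edge_b [ 0.5918  9.6064 25.1788] F_b [-0.3569  0.2826 -0.8368] 0.00027267188491673206
```

play_rows --targets '[{"dx": -0.6, "dy": 0, "dz": 0.9, "roll": 0}, {"dx": -0.6, "dy": 0, "dz": 0.9, "roll": 0}, {"dx": -0.6, "dy": 0, "dz": 0.9, "roll": 0}, {"dx": -0.6, "dy": 0, "dz": 0.9, "roll": 0}, {"dx": 0, "dy": 0, "dz": 0, "roll": 0}]'

```text
t: 22.82
position: [0.4902, 0.0938, 0.1563]
tcp_rot: [[-0.98, 0.197, -0.0], [0.197, 0.98, 0.0], [0.0, -0.0, -1.0]]
ft_force: [0.4, -0.1, 0.6]
gripper_width: 0.0005
finger_force: 0.0
```

```bash
python3 pr.py; python3 hd.py | head -1
```

```text
22.8167 edge_b [ 0.4338  9.6076 20.8032] F_b [0.6375 0.0045 0.2415] 0.0005431954714422612
22.8167 [0.4902 0.0938 0.1563] F [ 0.377  -0.0715  0.5635] 0.0005431954714422612
```

play_rows --targets '[{"dx": -0.6, "dy": 0, "dz": 0.8, "roll": 0}, {"dx": -0.6, "dy": 0, "dz": 0.8, "roll": 0}, {"dx": -0.6, "dy": 0, "dz": 0.8, "roll": 0}, {"dx": 0, "dy": 0, "dz": 0, "roll": 0}]'

```text
t: 23.2
position: [0.492, 0.0934, 0.1539]
tcp_rot: [[-0.98, 0.197, -0.0], [0.197, 0.98, 0.0], [0.0, -0.0, -1.0]]
ft_force: [-0.1, 0.4, 0.7]
gripper_width: 0.0005
finger_force: 0.0
```

```bash
python3 pr.py
```

```text
23.2 edge_b [ 0.5864  9.6048 17.83  ] F_b [0.2479 0.4134 0.7275] 0.0005484042403810911
```

play_rows --targets '[{"dx": -0.6, "dy": 0, "dz": 0.8, "roll": 0}, {"dx": -0.6, "dy": 0, "dz": 0.8, "roll": 0}, {"dx": -0.6, "dy": 0, "dz": 0.8, "roll": 0}, {"dx": 0, "dy": 0, "dz": 0, "roll": 0}]'

```text
t: 23.53
position: [0.4938, 0.0931, 0.1515]
tcp_rot: [[-0.98, 0.197, -0.0], [0.197, 0.98, 0.0], [0.0, -0.0, -1.0]]
ft_force: [-0.1, -0.2, -0.1]
gripper_width: 0.0007
finger_force: 0.0
```

```bash
python3 pr.py
```

```text
23.5333 edge_b [ 0.6809  9.5966 14.8319] F_b [-0.1457 -0.2572 -0.0702] 0.0006554902985057702
```

play_rows --targets '[{"dx": -0.6, "dy": 0, "dz": 0.8, "roll": 0}, {"dx": -0.6, "dy": 0, "dz": 0.8, "roll": 0}, {"dx": 0, "dy": 0, "dz": 0, "roll": 0}]'

```text
t: 23.78
position: [0.495, 0.0928, 0.15]
tcp_rot: [[-0.98, 0.197, -0.0], [0.197, 0.98, 0.0], [0.0, 0.0, -1.0]]
ft_force: [-0.9, -0.6, 1.4]
gripper_width: 0.0002
finger_force: 0.2
```

```bash
python3 pr.py
```

```text
23.7833 edge_b [ 0.7896  9.6235 12.8777] F_b [ 0.1654 -0.7605  1.5329] 0.00024719720038856506
```

play_rows --targets '[{"dx": -0.3, "dy": 0, "dz": 0.4, "roll": 0}, {"dx": -0.3, "dy": 0, "dz": 0.4, "roll": 0}, {"dx": -0.3, "dy": 0, "dz": 0.4, "roll": 0}, {"dx": 0, "dy": 0, "dz": 0, "roll": 0}]'

```text
t: 24.12
position: [0.4955, 0.0928, 0.1493]
tcp_rot: [[-0.98, 0.197, -0.001], [0.197, 0.98, 0.0], [0.001, -0.0, -1.0]]
ft_force: [-3.8, 0.4, 6.8]
gripper_width: 0.0006
finger_force: 3.9
```

```bash
python3 pr.py
```

```text
24.1167 edge_b [ 0.8409  9.696  12.027 ] F_b [ 0.8288 -0.3372  7.7574] 0.0005614062456561478
```

Contact is along the axis with the edge at z_b ≈ 12 (a seated head top is 11). I press firmly.

play_rows --targets '[{"dx": -0.3, "dy": 0, "dz": 0.4, "roll": 0}, {"dx": -0.3, "dy": 0, "dz": 0.4, "roll": 0}, {"dx": -0.3, "dy": 0, "dz": 0.4, "roll": 0}, {"dx": -0.3, "dy": 0, "dz": 0.4, "roll": 0}, {"dx": 0, "dy": 0, "dz": 0, "roll": 0}, {"dx": 0, "dy": 0, "dz": 0, "roll": 0}]'

```text
t: 24.62
position: [0.4959, 0.0927, 0.1489]
tcp_rot: [[-0.98, 0.197, -0.003], [0.197, 0.98, 0.0], [0.003, -0.0, -1.0]]
ft_force: [-13.3, 1.4, 20.1]
gripper_width: 0.0001
finger_force: 11.9
```

```bash
python3 pr.py
```

```text
24.6167 edge_b [ 0.9209  9.7143 11.4635] F_b [ 0.6504 -1.2838 24.0891] 0.00011095966612991863
```

play_rows --targets '[{"dx": -0.3, "dy": 0, "dz": 0.4, "roll": 0}, {"dx": -0.3, "dy": 0, "dz": 0.4, "roll": 0}, {"dx": 0, "dy": 0, "dz": 0, "roll": 0}, {"dx": 0, "dy": 0, "dz": 0, "roll": 0}]'

```text
t: 24.95
position: [0.496, 0.0927, 0.1488]
tcp_rot: [[-0.98, 0.197, -0.004], [0.197, 0.98, 0.0], [0.004, -0.001, -1.0]]
ft_force: [-17.0, 0.2, 26.0]
gripper_width: 0.0006
finger_force: 16.2
```

```bash
python3 pr.py
```

```text
24.95 edge_b [ 0.8881  9.7406 11.2508] F_b [ 1.2162 -3.187  30.9086] 0.0006292080063427075
```

play_rows --targets '[{"dx": 2, "dy": 0, "dz": -3, "roll": 0}, {"dx": 4, "dy": 0, "dz": -6, "roll": 0}, {"dx": 5.7, "dy": 0, "dz": -8.2, "roll": 0}, {"dx": 0, "dy": 0, "dz": -12, "roll": 0}, {"dx": 0, "dy": 0, "dz": -12, "roll": 0}, {"dx": -10, "dy": 0, "dz": -8, "roll": 0}, {"dx": -10, "dy": 0, "dz": 0, "roll": 0}, {"dx": 0, "dy": 0, "dz": 0, "roll": 0}, {"dx": 0, "dy": 0, "dz": 0, "roll": 0}, {"dx": 0, "dy": 0, "dz": 0, "roll": 0}]' --fingers 1

```text
t: 25.78
position: [0.5049, 0.0907, 0.1947]
tcp_rot: [[-0.98, 0.198, -0.002], [0.198, 0.98, 0.0], [0.002, -0.0, -1.0]]
ft_force: [-0.4, -0.4, -0.4]
gripper_width: 0.0651
finger_force: 0.0
```

```bash
cat > el.py <<'E'
from h import *
import sys
np.set_printoptions(precision=4,suppress=True)
s=read_state();w=snapshot('wrist');W=cam('wrist',s);print(s['t'],s['position'],s['ft_force'])
cv2.imwrite('pics/el_%d.png'%(s['t']*100),w)
g=cv2.resize(cv2.cvtColor(w,cv2.COLOR_BGR2HSV)[170:260,215:305],None,fx=6,fy=6,interpolation=cv2.INTER_CUBIC)
m=((g[...,2]<136)&(g[...,2]>105)).astype(np.uint8);m=cv2.morphologyEx(m,cv2.MORPH_OPEN,np.ones((15,15)))
for k in cv2.findContours(m,cv2.RETR_EXTERNAL,cv2.CHAIN_APPROX_NONE)[0]:
    if cv2.contourArea(k)>4000:
        (a,b),(c,d),e=cv2.fitEllipse(k);print('el',215+a/6,170+b/6,c/6,d/6,e)
for z in (.011,.015,.02,.03):
    c=proj(W,frb([0,.0096,z]));l=proj(W,frb([0,-.0024,z]));r=proj(W,frb([0,.0216,z]));a=proj(W,frb([.012,.0096,z]));b=proj(W,frb([-.012,.0096,z]));print(z,c,r[0]-l[0],a[1]-b[1])
x,y=proj(W,frb([0,.0096,.011])).astype(int);V=cv2.cvtColor(w,cv2.COLOR_BGR2HSV)
print(V[y-24:y+25:2,x,2].tolist(),V[y,x-24:x+25:2,2].tolist(),x,y)
E
python3 el.py
```

```text
25.7833 [0.5049 0.0907 0.1947] [-0.3786 -0.3872 -0.4378]
el 259.19761657714844 207.58497619628906 33.00645192464193 38.54960378011068 99.39141845703125
el 220.60960006713867 213.8875732421875 12.787400563557943 71.67519124348958 2.7171742916107178
0.011 [258.7385 209.5815] 31.106587077396284 30.24995716449658
0.015 [258.7529 208.2841] 31.690557040104977 30.769673167402715
0.02 [258.7717 206.5922] 32.45209381560218 31.44476054223179
0.03 [258.8122 202.9522] 34.090511079832424 32.88698863973937
[136, 144, 141, 130, 117, 120, 120, 121, 121, 120, 120, 121, 118, 121, 120, 119, 117, 120, 112, 111, 139, 124, 138, 140, 136] [133, 136, 129, 118, 141, 124, 124, 119, 123, 121, 119, 120, 118, 121, 119, 122, 123, 120, 124, 123, 137, 115, 126, 134, 136] 258 209
```

The head measures about 31 px across and is centred at about v=208, consistent with seated (31.1 px). To verify, I touch the rim lightly with the same fingertip edge and compare heights; the head should stand 2 mm above the rim.

```bash
python3 - <<'E'
from h import *
np.set_printoptions(precision=2,suppress=True)
s=read_state();P=np.array(s['position']);R=np.array(s['tcp_rot'])
for z in(.030,.014):
    T=frb([.020,.0096,z])-R@np.array([-.009,0,.014]);print(z,1000*R.T@(T-P))
E
```

```text
0.03 [ 4.09  0.08 19.69]
0.014 [-5.12  0.09 32.78]
```

play_rows --targets '[{"dx": 4, "dy": 0, "dz": 0, "roll": 0}, {"dx": 0, "dy": 0, "dz": 0, "roll": 0}, {"dx": 0, "dy": 0, "dz": 0, "roll": 0}, {"dx": 0, "dy": 0, "dz": 0, "roll": 0}, {"dx": 0, "dy": 0, "dz": 5, "roll": 0}, {"dx": 0, "dy": 0, "dz": 5, "roll": 0}, {"dx": 0, "dy": 0, "dz": 5, "roll": 0}, {"dx": 0, "dy": 0, "dz": 4.7, "roll": 0}, {"dx": -2.3, "dy": 0, "dz": 3.3, "roll": 0}, {"dx": -2.3, "dy": 0, "dz": 3.3, "roll": 0}, {"dx": -2.3, "dy": 0, "dz": 3.3, "roll": 0}, {"dx": -2.3, "dy": 0, "dz": 3.3, "roll": 0}, {"dx": -0.6, "dy": 0, "dz": 0.8, "roll": 0}, {"dx": -0.6, "dy": 0, "dz": 0.8, "roll": 0}, {"dx": 0, "dy": 0, "dz": 0, "roll": 0}]' --fingers -1

```text
t: 27.08
position: [0.5121, 0.0894, 0.1611]
tcp_rot: [[-0.98, 0.197, -0.0], [0.197, 0.98, 0.0], [0.0, 0.0, -1.0]]
ft_force: [-0.4, 1.0, 0.7]
gripper_width: 0.0004
finger_force: 0.0
```

```bash
python3 pr.py
```

```text
27.0833 edge_b [21.5079  9.6466 11.9581] F_b [-0.1019  0.9355  0.9444] 0.0003898581962587154
```

play_rows --targets '[{"dx": -0.3, "dy": 0, "dz": 0.4, "roll": 0}, {"dx": -0.3, "dy": 0, "dz": 0.4, "roll": 0}, {"dx": -0.3, "dy": 0, "dz": 0.4, "roll": 0}, {"dx": -0.3, "dy": 0, "dz": 0.4, "roll": 0}, {"dx": 0, "dy": 0, "dz": 0, "roll": 0}]'

```text
t: 27.5
position: [0.5132, 0.0892, 0.1599]
tcp_rot: [[-0.98, 0.197, -0.0], [0.197, 0.98, 0.0], [0.0, 0.0, -1.0]]
ft_force: [-1.8, -0.2, 3.0]
gripper_width: 0.0005
finger_force: 1.7
```

```bash
python3 pr.py
```

```text
27.5 edge_b [21.6673  9.6822 10.3419] F_b [ 0.2796 -0.5349  3.4648] 0.000528816534209964
```

The rim is met at 10.35 (3.5 N), and the head was met at about 12.5 at the same force. The 2.1 mm difference means the head is fully home. I retreat.

play_rows --targets '[{"dx": 2.3, "dy": 0, "dz": -3.3, "roll": 0}, {"dx": 6, "dy": 0, "dz": -9, "roll": 0}, {"dx": 10, "dy": 0, "dz": -15, "roll": 0}, {"dx": 10, "dy": 0, "dz": -20, "roll": 0}, {"dx": 10, "dy": 0, "dz": -20, "roll": 0}, {"dx": 0, "dy": 0, "dz": 0, "roll": 0}, {"dx": 0, "dy": 0, "dz": 0, "roll": 0}, {"dx": 0, "dy": 0, "dz": 0, "roll": 0}, {"dx": 0, "dy": 0, "dz": 0, "roll": 0}]'

```text
t: 28.25
position: [0.4752, 0.0967, 0.226]
tcp_rot: [[-0.98, 0.197, -0.001], [0.197, 0.98, 0.0], [0.001, -0.0, -1.0]]
ft_force: [-0.3, -0.0, -0.3]
gripper_width: 0.0003
finger_force: 0.0
```

```bash
python3 - <<'E'
from cell import *
s=read_state();print(s['t'],s['position'],s['ft_force']);print(job_done())
E
```

```text
28.25 [0.47524739 0.09667389 0.22601596] [-0.34354749 -0.034714   -0.25518765]
the job is handed in; nothing more can be done
None
```

The long pin is through the fork and lug with its head home (touch-checked at about 2.1 mm above the rim, 2 expected), the arm is clear, and the job was handed in at 28 s with no verdict shown.

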